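Push the slide case home into the corner stop

TASK

With the fingertips, push the closed green microscope-slide case along the worktop, fully home into the L-shaped aluminium corner stop, so that its long far side lies flush against the long arm and its left end against the short arm. It holds glass: slide it gently and never lift, tip or carry it. Leave everything else where it stands.

Things in the scene. Friction and masses are not known exactly. Their poses are not given: they have to be found in the camera images.
- green_case: Closed dark green slide case; its lid does not open. 92 mm along its x, 168 mm along its y, 30 mm high, about 0.4 kg; a lip and hinge knuckles stick out above 20 mm height and touch nothing. Origin: centre of its underside; z up. It starts on the robot's side of the stop and right of home, turned up to 0.35 rad from square, x roughly away from the robot.
- corner_stop: Aluminium L-shaped stop fixed to the worktop, arms 20 mm high, 12 mm thick. Origin: inner corner where the two faces meet, at worktop level; z up. Long arm: face at x = 0, 200 mm along -y. Short arm: face at y = 0, 100 mm along -x (towards the robot). Outside the arms a foot 4 mm thick (screw heads to 9 mm) reaches 35 mm from the faces.
- home (a point): The point on the worktop, inside the corner stop, where the case's origin lies when the case is fully home: 46 mm from the long arm's face and 84 mm from the short arm's face; axes as the corner stop's, and parallel to the case's axes when it is square.
- petri_dish: Bystander: round flat lidded dish, 61 mm across, 15 mm high, standing behind the long arm. Origin: centre of its underside.
- oil_bottle: Bystander: small brown dropper bottle, 29 mm across, 77 mm high, at the left, nearer the robot than the beaker. Origin: centre of its underside.
- stir_bar_tin: Bystander: small white tin, 43 x 63 x 16 mm, to the left of the short arm. Origin: centre of its underside.
- bench_timer: Bystander: white bench timer, 62 x 66 x 16 mm, at the front right. Origin: centre of its underside.
- beaker: Bystander: small glass beaker, 54 mm across, 70 mm high, at the left. Origin: centre of its underside.
Mind the look-alikes: they are no part of the job. There is more than one size of the green_case; the one meant has the size given above.

How it is judged:
By the outcome, as a careful person would: the job done as asked, in the order asked, and still so for the second after the job is handed in, with the robot touching nothing.
It also fails if it takes over 48 s, if anything falls off the work surface, if the arm or the gripper's body presses on something with over 40 N, if the wrist force passes 120 N, or if a joint passes its speed limit or range.

ROBOT

A 6-joint arm with a two-finger parallel gripper is mounted at the origin on a cart in front of the work surface, level with it; the furniture and walls round the work are solid. World frame = base frame: x ahead of the robot, y to its left, z up, the work surface at z = 0. Lengths are in m, angles in rad, forces in N, time in s.
With the tool pointing down it reaches from about 0.35 to 0.725 m from the base axis. Payload 6 kg.
Tool frame: the origin (TCP) lies on the centre line of the jaws, within the pads' length; the fingertips stand 19 mm ahead of it and the grasp point (between the pads) is the TCP; z points along the fingers, y is the line along which they close (so a half turn about z gives the same grasp; the last joint's range is limited). The gripper opens to 85 mm and grips with 20 to 120 N. Pads are 22 mm wide; open, the fingers measure 114 mm over their backs; the gripper's body (76 mm by 85 mm) begins 54 mm behind the grasp point. The pads swing forward as they close: fully open they stand 13 mm farther back than shut.
Start: joints at [1.67, 0.04, 0.085, 0, -1.615, -0.334], TCP at [0.14, 0.584, 0.25] pointing down, gripper open.
Joint ranges: [-2.56, 2.56], [-1.29, 2.01], [-1.08, 1.49], [-3.29, 1.98], [-2.81, -0.18], [-2.99, 2.99]. Speed limits (rad/s): [2.57, 2.57, 3.01, 3.14, 3.14, 3.14].

INTERFACE

Orientations are given as a unit quaternion [x, y, z, w].
In Python, from rig import bot gives the robot as it stands.
- The arm moves only by the tool carry_out, never from a script. Its argument "plan" is a list of rows, each an object of numbers: "rx", "ry", "rz": the turn, a rotation vector about the tool's x, y, z in degrees; "dx", "dy", "dz": the shift along the tool's x, y, z in cm; "gripper": the finger opening in cm, from 0 to 8.54. A call has 1 to 12 rows; each row is the pose to reach, as a shift and turn from the pose commanded when the call began, along the tool's axes at that moment; what a row does not reach only later rows make up. A row lasts 1/8 s, in which the tool goes at most 62.5 mm and 10.7 degrees, less where a joint would pass 70% of its speed; a pose out of reach is approached as far as the arm can. A call with a gripper value outside its range is refused whole. The fingers move at their own pace and stop on an object; "force" is the grip in N (left out, the last holds). Time passes only in rows, so rows that repeat a pose let the fingers close. It gives the time, the measured TCP pose, the force, the opening and the grip force at its end, in the units of the state.
- bot.observe(): the state, without advancing time (a new reading comes with each control period).
- bot.camera(name): name is "scene" or "top" or "wrist"; returns a dict with "image" (480x640x3 uint8, blue, green, red), "intrinsics" (3x3 intrinsics, pixels), "T" (4x4, takes a point from camera to world coordinates); the wrist camera has in their place "hand_eye" (4x4, takes a point from camera to tool coordinates, whose origin is the TCP and whose axes are the flange's). Camera axes: x right, y down, z forward; pixel columns grow to the right and rows downward; lengths in m; the calibration is good to about 2 mm. The wrist camera is an equidistant fisheye: a pixel r from the principal point sees the ray r / f radians off the axis. A picture is of the moment at which its call begins: read the wrist's pose just before it. There is no depth.
- bot.job_done(): hands the job in; it is judged then, once.
Trained networks look in a picture, given as the dict that the camera call returned (one of the last four; its "shot" number tells which), for a name from the list of things; names that differ only in an ending like _2 or _b are one class to them, and where a whole thing is asked for, a point or a joint stands for the part that bears it (a point fixed in the world has none). Each returns a list of dicts, best first, with "score" (0 to 1); they miss things now and then, are a little off and sometimes report something else, mostly with a low value. They report only what shows in the picture. A call takes as long as a camera call. They do not tell look-alikes from the thing itself.
- bot.look_for(query, picture): "location" ([column, row] in pixels, amid what is visible of it).
The state is a dict: "clock": time; "joints": joint angles; "joint_velocities": joint speeds; "tau": joint torques, N m; "tcp_pos": TCP position; "orientation": TCP orientation; "ft_force": force on the tool from outside, world axes, zero at the start; "torque": the same for the moment, N m; "width": finger opening in m; "gripper_force": force on a finger pad.
Only numpy, scipy, OpenCV 4.12 (cv2) and the standard library are available. Lean on these libraries where they do the work, as an engineer would, in place of code of your own. Each camera call takes 0.05 s, during which the arm holds its last target. There are 200 camera calls.

## Working session

There is one attempt and no reset: what is moved stays moved. The work goes in short steps, Python scripts to look and compute and a tool call to move; the robot and the scene stay as the last step left them, time stands still between calls to the robot, and variables do not carry over. Pictures are saved under pics/ and viewed, at most 13 in all, crops included, and the job is handed in when it is done.

Besides the shell and the picture viewer there is one more tool, called after "Call:" as name(argument=value, ...), one argument or row to a line, values as JSON. carry_out: Moves the arm, as the interface text tells. Its arguments: {"type":"object","properties":{"plan":{"type":"array"},"force":{"type":"number"}},"required":["plan"]}

```bash
mkdir -p pics
python3 - <<'E'
from rig import bot
import cv2,numpy as np
s=bot.observe(); print({k:np.round(v,3).tolist() for k,v in s.items()})
for n in("top","scene"):
    p=bot.camera(n); cv2.imwrite(f"pics/{n}0.png",p["image"])
    print(n,np.round(p["intrinsics"],1).tolist(),np.round(p["T"],4).tolist())
    for q in("green_case","corner_stop","home"):
        try: print(q,bot.look_for(q,p))
        except Exception as e: print(q,e)
E
```

```text
{'clock': 0.0, 'joints': [1.67, 0.041, 0.084, -0.0, -1.616, -0.334], 'joint_velocities': [-0.0, 0.0, 0.001, 0.001, 0.001, 0.001], 'tau': [-0.001, -36.821, 34.743, 6.933, -0.005, 0.0], 'tcp_pos': [0.139, 0.583, 0.249], 'orientation': [0.993, -0.117, -0.0, 0.001], 'ft_force': [-0.452, -1.111, -0.44], 'torque': [-0.004, -0.038, -0.016], 'gripper_force': 0.0, 'width': 0.085}
top [[460.6, 0.0, 321.7], [0.0, 460.6, 246.9], [0.0, 0.0, 1.0]] [[0.0212, -0.9928, 0.1176, 0.4421], [-0.9991, -0.0253, -0.0331, 0.0936], [0.0359, -0.1168, -0.9925, 1.1642], [0.0, 0.0, 0.0, 1.0]]
green_case [{'location': [361.8, 245.3], 'score': 0.93}, {'location': [278.5, 327.7], 'score': 0.91}, {'location': [160.3, 242.7], 'score': 0.2}]
corner_stop [{'location': [304.8, 197.3], 'score': 0.71}]
home [{'location': [306.3, 196.5], 'score': 0.67}]
scene [[576.0, 0.0, 320.5], [0.0, 576.0, 245.4], [0.0, 0.0, 1.0]] [[0.6922, -0.4319, 0.5782, -0.1875], [-0.7215, -0.3929, 0.5702, -0.7091], [-0.0191, -0.8118, -0.5836, 0.8474], [0.0, 0.0, 0.0, 1.0]]
green_case [{'location': [345.0, 285.0], 'score': 0.89}, {'location': [223.1, 293.1], 'score': 0.58}]
corner_stop [{'location': [346.6, 237.0], 'score': 0.9}]
home [{'location': [342.1, 242.6], 'score': 0.97}]
```

View pics/top0.png

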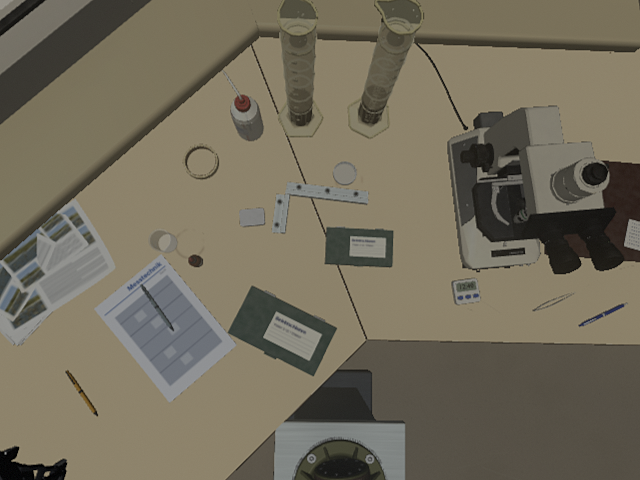

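View pics/scene0.png

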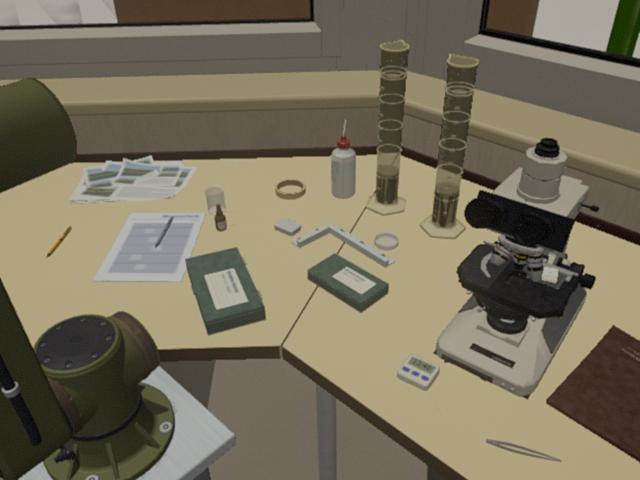

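The target is the smaller case at top-view (360,246); its 66 px length is about 166 mm. The one at (282,330) is the larger look-alike. The stop is an L with its corner near (290,193).

```bash
cat > h.py <<'E'
import numpy as np,cv2
def ray(p,uv,z):
    K,T=p["intrinsics"],np.array(p["T"])
    uv=np.atleast_2d(uv); d=np.c_[uv,np.ones(len(uv))]@np.linalg.inv(K).T@T[:3,:3].T
    t=(z-T[2,3])/d[:,2:]
    return (T[:3,3]+t*d)[:,:2]
def caserect(p,lo=(0,0),hi=(640,480),z=.028):
    im=p["image"].astype(int); m=((im[...,1]-im[...,2]>8)&(im[...,1]<120)).astype(np.uint8)
    mm=np.zeros_like(m); mm[lo[1]:hi[1],lo[0]:hi[0]]=m[lo[1]:hi[1],lo[0]:hi[0]]
    c=max(cv2.findContours(mm,0,2)[0],key=cv2.contourArea)
    w=ray(p,c[:,0,:].astype(float),z)*1000
    return cv2.minAreaRect(w.astype(np.float32)),mm
E
python3 - <<'E'
from rig import bot
from h import *
p=bot.camera("top")
r,m=caserect(p,(315,215),(410,280)); print(r, cv2.boxPoints(r))
im=p["image"]; c=im[170:275,245:415]
cv2.imwrite("pics/c1.png",cv2.resize(c,None,fx=4.7,fy=4.7,interpolation=cv2.INTER_CUBIC))
for q in("beaker","oil_bottle","stir_bar_tin","petri_dish","bench_timer"):
    l=bot.look_for(q,p)[0]["location"]; print(q,l,ray(p,l,.01).round(3))
E
```

```text
((535.8886108398438, -117.63618469238281), (0.0, 0.0), 0.0) [[ 535.8886   -117.636185]
 [ 535.8886   -117.636185]
 [ 535.8886   -117.636185]
 [ 535.8886   -117.636185]]
beaker [163.1, 240.0] [[0.586 0.452]]
oil_bottle [195.9, 259.6] [[0.539 0.368]]
stir_bar_tin [251.9, 216.5] [[0.652 0.234]]
petri_dish [343.7, 173.0] [[0.772 0.003]]
bench_timer [465.9, 289.1] [[ 0.481 -0.312]]
```

View pics/c1.png

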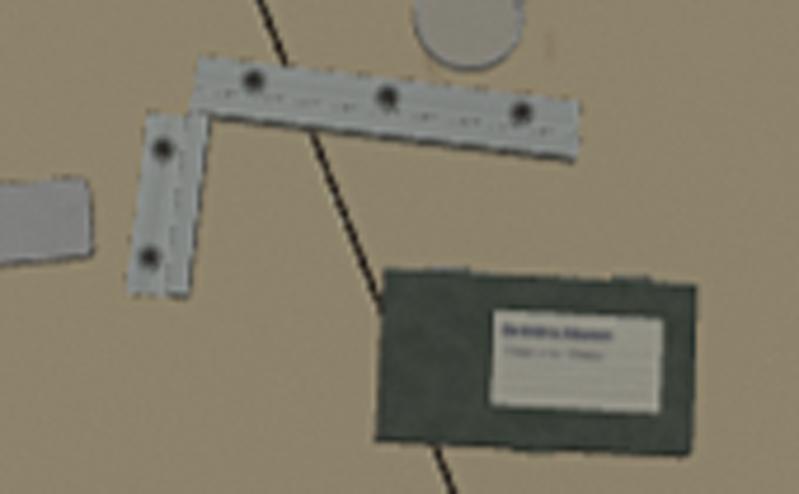

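Run:
```python
from rig import bot
from h import *
p=bot.camera("top")
cv=lambda a:(np.array(a,float)+.5)/4.7-.5+[245,170]
w=ray(p,cv([(384,270),(697,286),(690,455),(376,440)]),.029)
print(w.round(4),w.mean(0)); d=lambda a,b:np.linalg.norm(w[a]-w[b])
print(d(0,1),d(1,2),d(2,3),d(3,0)); ang=lambda v:np.degrees(np.arctan2(v[1],v[0]))
for a,b in((1,0),(2,3)):print("y dir",ang(w[b]-w[a])-90)
for a,b in((3,0),(2,1)):print("x dir",ang(w[b]-w[a]))
s=ray(p,cv([(211,114),(577,152),(190,296)]),.02);print(s.round(4),np.linalg.norm(s[0]-s[1]),np.linalg.norm(s[0]-s[2]),ang(s[0]-s[1])-90,ang(s[0]-s[2]))
```

```text
[[ 0.6269  0.0454]
 [ 0.6228 -0.1219]
 [ 0.5323 -0.1185]
 [ 0.5362  0.0477]] [ 0.57954656 -0.03683435]
0.16734795531861624 0.09052306897642817 0.16629443779531167 0.0906751654005941
y dir -1.408851148373273
y dir -1.3536798680679283
x dir -1.511995880411107
x dir -2.17905576186195
[[ 0.7108  0.1399]
 [ 0.6957 -0.0582]
 [ 0.6115  0.1482]] 0.19862991517410836 0.09964075069886183 -4.357186952492128 -4.751076174186473
```

Call:
carry_out(
  plan=[
    {"dx": 3, "dy": 3, "rz": -1, "gripper": 7},
    {"dx": 7, "dy": 7.2, "rz": -2, "gripper": 7},
    {"dx": 11.2, "dy": 11.5, "rz": -3, "gripper": 7},
    {"dx": 15.5, "dy": 15.8, "rz": -4, "gripper": 7},
    {"dx": 19.8, "dy": 20.2, "rz": -5, "gripper": 7},
    {"dx": 24.1, "dy": 24.6, "rz": -6, "gripper": 7},
    {"dx": 28.4, "dy": 29, "rz": -7, "gripper": 7},
    {"dx": 32.7, "dy": 33.4, "rz": -8, "gripper": 7},
    {"dx": 37, "dy": 37.8, "rz": -8.9, "gripper": 7},
    {"dx": 41.3, "dy": 42.1, "rz": -8.9, "gripper": 7},
    {"dx": 45.5, "dy": 46.4, "rz": -8.9, "gripper": 7},
    {"dx": 48.8, "dy": 49.7, "rz": -8.9, "gripper": 7},
  ],
)

```text
$.plan[0]: bad value
```

Call:
carry_out(
  plan=[
    {"rx": 0.0, "ry": 0.0, "rz": -1.0, "dx": 3.0, "dy": 3.0, "dz": 0.0, "gripper": 7.0},
  ],
)

```text
clock: 0.88
tcp_pos: [0.161, 0.5478, 0.2488]
orientation: [0.994, -0.107, 0.0, 0.001]
ft_force: [0.4, 0.2, 0.1]
width: 0.0705
gripper_force: 0.0
```

Call:
carry_out(
  plan=[
    {"rx": 0, "ry": 0, "rz": -1, "dx": 4, "dy": 4.2, "dz": 0, "gripper": 7},
    {"rx": 0, "ry": 0, "rz": -2, "dx": 8, "dy": 8.4, "dz": 0, "gripper": 7},
    {"rx": 0, "ry": 0, "rz": -3, "dx": 12.1, "dy": 12.8, "dz": 0, "gripper": 7},
    {"rx": 0, "ry": 0, "rz": -4, "dx": 16.2, "dy": 17.2, "dz": 0, "gripper": 7},
    {"rx": 0, "ry": 0, "rz": -5, "dx": 20.3, "dy": 21.5, "dz": 0, "gripper": 7},
    {"rx": 0, "ry": 0, "rz": -6, "dx": 24.4, "dy": 25.8, "dz": 0, "gripper": 7},
    {"rx": 0, "ry": 0, "rz": -7, "dx": 28.5, "dy": 30.2, "dz": 0, "gripper": 7},
    {"rx": 0, "ry": 0, "rz": -7.9, "dx": 32.6, "dy": 34.5, "dz": 0, "gripper": 7},
    {"rx": 0, "ry": 0, "rz": -7.9, "dx": 36.7, "dy": 38.8, "dz": 0, "gripper": 7},
    {"rx": 0, "ry": 0, "rz": -7.9, "dx": 40.8, "dy": 43.2, "dz": 0, "gripper": 7},
    {"rx": 0, "ry": 0, "rz": -7.9, "dx": 43.8, "dy": 46.3, "dz": 0, "gripper": 7},
    {"rx": 0, "ry": 0, "rz": -7.9, "dx": 45, "dy": 47.6, "dz": 0, "gripper": 7},
  ],
)

```text
clock: 2.38
tcp_pos: [0.4991, -0.0167, 0.25]
orientation: [0.999, -0.041, -0.0, 0.0]
ft_force: [-0.5, 0.1, 0.7]
width: 0.0701
gripper_force: 0.0
```

Call:
carry_out(
  plan=[
    {"rx": 0, "ry": 0, "rz": 0, "dx": 0, "dy": 0, "dz": 4, "gripper": 7},
    {"rx": 0, "ry": 0, "rz": 0, "dx": 0, "dy": 0, "dz": 9, "gripper": 7},
    {"rx": 0, "ry": 0, "rz": 0, "dx": 0, "dy": 0, "dz": 14, "gripper": 7},
    {"rx": 0, "ry": 0, "rz": 0, "dx": 0, "dy": 0, "dz": 18, "gripper": 7},
    {"rx": 0, "ry": 0, "rz": 0, "dx": 0, "dy": 0, "dz": 20.5, "gripper": 7},
    {"rx": 0, "ry": 0, "rz": 0, "dx": 0, "dy": 0, "dz": 21.5, "gripper": 7},
    {"rx": 0, "ry": 0, "rz": 0, "dx": 0, "dy": 0, "dz": 21.8, "gripper": 7},
  ],
)

```text
clock: 3.25
tcp_pos: [0.4988, -0.0145, 0.0326]
orientation: [0.999, -0.04, 0.0, 0.0]
ft_force: [0.9, -0.0, 0.8]
width: 0.0699
gripper_force: 0.0
```

Run:
```python
from rig import bot
import cv2
s=bot.observe();print(s["tcp_pos"],s["ft_force"])
a=bot.camera("scene")["image"];b=bot.camera("wrist")["image"]
cv2.imwrite("pics/s2.png",cv2.resize(a[200:340,200:420],None,fx=3.6,fy=3.6,interpolation=cv2.INTER_CUBIC))
cv2.imwrite("pics/w2.png",b)
```

```text
[ 0.49877151 -0.01449917  0.0326327 ] [ 0.92847807 -0.00129668  0.7709942 ]
```

View pics/s2.png

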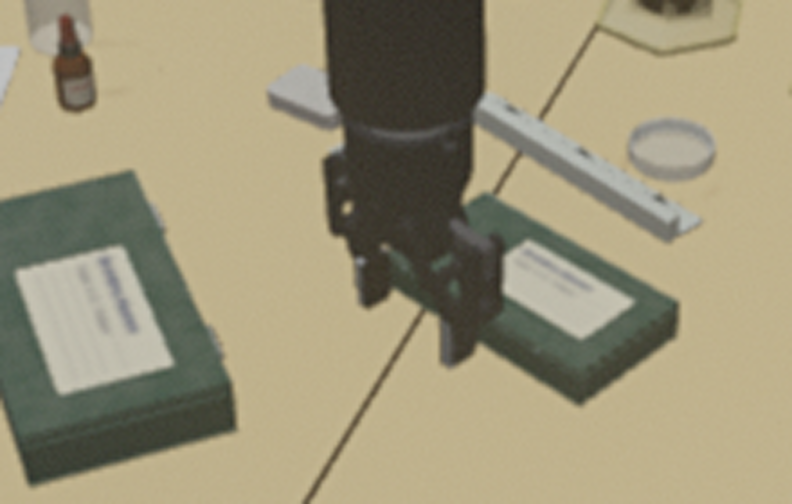

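View pics/w2.png

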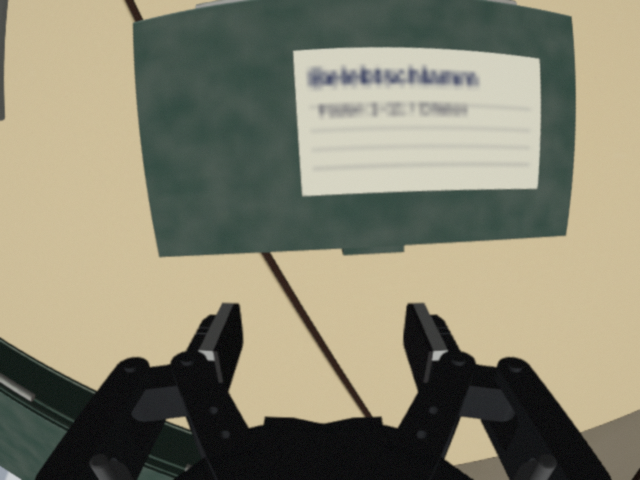

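Run:
```python
from rig import bot
from h import *
p=bot.camera("scene")
for c in((455,365),(372,306)):
  for z in(0,.005,.01,.015,.02,.025): print(c,z,ray(p,np.array(c)/3.6+[199.6,199.6],z).round(4))
```

```text
(455, 365) 0 [[ 0.5077 -0.0366]]
(455, 365) 0.005 [[ 0.5036 -0.0406]]
(455, 365) 0.01 [[ 0.4995 -0.0446]]
(455, 365) 0.015 [[ 0.4954 -0.0485]]
(455, 365) 0.02 [[ 0.4913 -0.0525]]
(455, 365) 0.025 [[ 0.4872 -0.0565]]
(372, 306) 0 [[0.5132 0.0417]]
(372, 306) 0.005 [[0.5091 0.0373]]
(372, 306) 0.01 [[0.505  0.0328]]
(372, 306) 0.015 [[0.5008 0.0284]]
(372, 306) 0.02 [[0.4967 0.024 ]]
(372, 306) 0.025 [[0.4926 0.0195]]
```

Call:
carry_out(
  plan=[
    {"rx": 0, "ry": 0, "rz": 0, "dx": 0, "dy": 0.4, "dz": 0.4, "gripper": 7},
    {"rx": 0, "ry": 0, "rz": 0, "dx": 0, "dy": 0.8, "dz": 0.7, "gripper": 7},
    {"rx": 0, "ry": 0, "rz": 0, "dx": 0, "dy": 0.8, "dz": 1.0, "gripper": 7},
    {"rx": 0, "ry": 0, "rz": 0, "dx": 0, "dy": 0.8, "dz": 1.2, "gripper": 7},
    {"rx": 0, "ry": 0, "rz": 0, "dx": 0, "dy": 0.8, "dz": 1.3, "gripper": 7},
  ],
)

```text
clock: 4.03
tcp_pos: [0.4979, -0.0224, 0.0192]
orientation: [0.999, -0.04, -0.0, 0.0]
ft_force: [0.0, 0.2, -0.5]
width: 0.0701
gripper_force: 0.0
```

Run:
```python
from rig import bot
import cv2
a=bot.camera("scene")["image"]
cv2.imwrite("pics/s3.png",cv2.resize(a[210:330,260:400],None,fx=4.8,fy=4.8,interpolation=cv2.INTER_CUBIC))
```

```text
(no output)
```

View pics/s3.png

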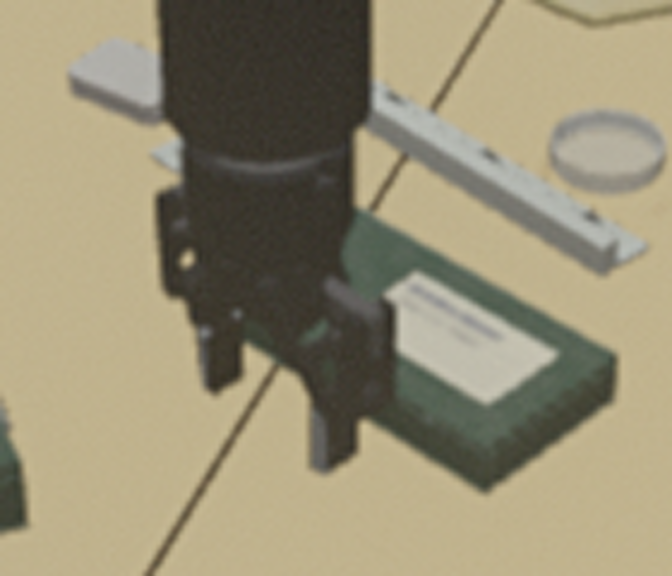

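Call:
carry_out(
  plan=[
    {"rx": 0, "ry": 0, "rz": 0, "dx": 0.5, "dy": 0, "dz": 0, "gripper": 7},
    {"rx": 0, "ry": 0, "rz": 0, "dx": 1.0, "dy": 0, "dz": 0, "gripper": 7},
    {"rx": 0, "ry": 0, "rz": 0, "dx": 1.5, "dy": 0, "dz": 0, "gripper": 7},
    {"rx": 0, "ry": 0, "rz": 0, "dx": 2.0, "dy": 0, "dz": 0, "gripper": 7},
    {"rx": 0, "ry": 0, "rz": 0, "dx": 2.4, "dy": 0, "dz": 0, "gripper": 7},
    {"rx": 0, "ry": 0, "rz": 0, "dx": 2.8, "dy": 0, "dz": 0, "gripper": 7},
    {"rx": 0, "ry": 0, "rz": 0, "dx": 3.2, "dy": 0, "dz": 0, "gripper": 7},
    {"rx": 0, "ry": 0, "rz": 0, "dx": 3.7, "dy": 0, "dz": 0, "gripper": 7},
    {"rx": 0, "ry": 0, "rz": 0, "dx": 4.2, "dy": 0, "dz": 0, "gripper": 7},
    {"rx": 0, "ry": 0, "rz": 0, "dx": 4.7, "dy": 0, "dz": 0, "gripper": 7},
    {"rx": 0, "ry": 0, "rz": 0, "dx": 5.2, "dy": 0, "dz": 0, "gripper": 7},
    {"rx": 0, "ry": 0, "rz": 0, "dx": 5.7, "dy": 0, "dz": 0, "gripper": 7},
  ],
)

```text
clock: 5.58
tcp_pos: [0.554, -0.0274, 0.0191]
orientation: [0.999, -0.04, -0.001, 0.0]
ft_force: [-5.1, -0.6, 3.4]
width: 0.07
gripper_force: 3.0
```

Call:
carry_out(
  plan=[
    {"rx": 0, "ry": 0, "rz": 0, "dx": 0.4, "dy": 0, "dz": 0, "gripper": 7},
    {"rx": 0, "ry": 0, "rz": 0, "dx": 0.8, "dy": 0, "dz": 0, "gripper": 7},
    {"rx": 0, "ry": 0, "rz": 0, "dx": 1.2, "dy": 0, "dz": 0, "gripper": 7},
    {"rx": 0, "ry": 0, "rz": 0, "dx": 1.6, "dy": 0, "dz": 0, "gripper": 7},
    {"rx": 0, "ry": 0, "rz": 0, "dx": 2.0, "dy": 0, "dz": 0, "gripper": 7},
    {"rx": 0, "ry": 0, "rz": 0, "dx": 2.3, "dy": 0, "dz": 0, "gripper": 7},
    {"rx": 0, "ry": 0, "rz": 0, "dx": 2.6, "dy": 0, "dz": 0, "gripper": 7},
    {"rx": 0, "ry": 0, "rz": 0, "dx": 2.9, "dy": 0, "dz": 0, "gripper": 7},
    {"rx": 0, "ry": 0, "rz": 0, "dx": 3.1, "dy": 0, "dz": 0, "gripper": 7},
    {"rx": 0, "ry": 0, "rz": 0, "dx": 3.2, "dy": 0, "dz": 0, "gripper": 7},
  ],
)

```text
clock: 6.82
tcp_pos: [0.5858, -0.0299, 0.0191]
orientation: [0.999, -0.04, -0.001, 0.0]
ft_force: [-5.7, -0.3, 2.4]
width: 0.0697
gripper_force: 3.0
```

Run:
```python
from rig import bot
import cv2
a=bot.camera("top")["image"]
cv2.imwrite("pics/t4.png",cv2.resize(a[165:265,255:415],None,fx=5,fy=5,interpolation=cv2.INTER_CUBIC))
```

```text
(no output)
```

View pics/t4.png

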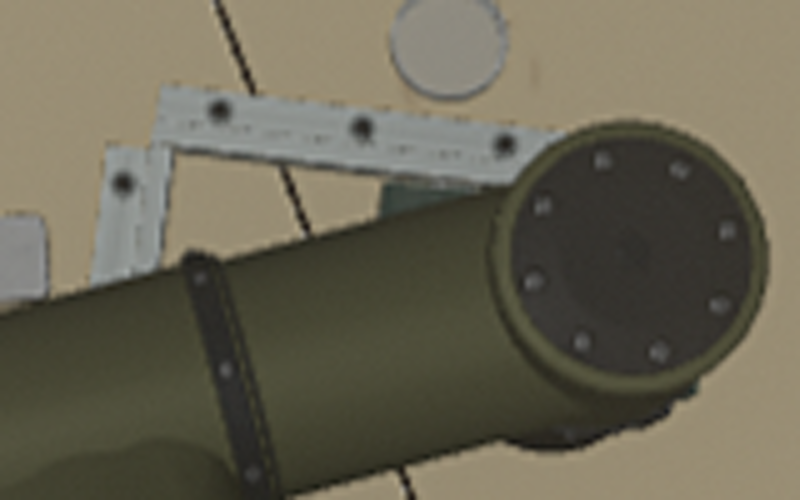

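The case's far edge, near (430,185) in the crop, is within a few mm of the long arm. I'll continue until contact.

Call:
carry_out(
  plan=[
    {"rx": 0, "ry": 0, "rz": 0, "dx": 0.1, "dy": 0, "dz": 0, "gripper": 7},
    {"rx": 0, "ry": 0, "rz": 0, "dx": 0.2, "dy": 0, "dz": 0, "gripper": 7},
    {"rx": 0, "ry": 0, "rz": 0, "dx": 0.3, "dy": 0, "dz": 0, "gripper": 7},
    {"rx": 0, "ry": 0, "rz": 0, "dx": 0.4, "dy": 0, "dz": 0, "gripper": 7},
  ],
)

```text
clock: 7.38
tcp_pos: [0.5897, -0.0302, 0.0191]
orientation: [0.999, -0.04, -0.001, 0.0]
ft_force: [-5.4, -0.3, 3.8]
width: 0.07
gripper_force: 2.9
```

Call:
carry_out(
  plan=[
    {"rx": 0, "ry": 0, "rz": 0, "dx": 0.1, "dy": 0, "dz": 0, "gripper": 7},
    {"rx": 0, "ry": 0, "rz": 0, "dx": 0.2, "dy": 0, "dz": 0, "gripper": 7},
    {"rx": 0, "ry": 0, "rz": 0, "dx": 0.2, "dy": 0, "dz": 0, "gripper": 7},
  ],
)

```text
clock: 7.75
tcp_pos: [0.5916, -0.0304, 0.0192]
orientation: [0.999, -0.04, -0.001, 0.0]
ft_force: [-6.1, 1.0, 4.3]
width: 0.0701
gripper_force: 3.3
```

Call:
carry_out(
  plan=[
    {"rx": 0, "ry": 0, "rz": 0, "dx": 0.1, "dy": 0, "dz": 0, "gripper": 7},
    {"rx": 0, "ry": 0, "rz": 0, "dx": 0.1, "dy": 0, "dz": 0, "gripper": 7},
  ],
)

```text
clock: 8.0
tcp_pos: [0.5917, -0.0304, 0.0191]
orientation: [0.999, -0.04, -0.003, 0.0]
ft_force: [-11.1, 1.7, 6.6]
width: 0.0697
gripper_force: 5.8
```

Call:
carry_out(
  plan=[
    {"rx": 0, "ry": 0, "rz": 0, "dx": 0.1, "dy": 0, "dz": 0, "gripper": 7},
    {"rx": 0, "ry": 0, "rz": 0, "dx": 0.1, "dy": 0, "dz": 0, "gripper": 7},
  ],
)

```text
clock: 8.25
tcp_pos: [0.5917, -0.0304, 0.0191]
orientation: [0.999, -0.04, -0.004, 0.001]
ft_force: [-16.8, 3.3, 10.6]
width: 0.0704
gripper_force: 8.4
```

Call:
carry_out(
  plan=[
    {"rx": 0, "ry": 0, "rz": 0, "dx": -0.5, "dy": 0, "dz": 0, "gripper": 7},
    {"rx": 0, "ry": 0, "rz": 0, "dx": -2, "dy": 0, "dz": 0, "gripper": 7},
    {"rx": 0, "ry": 0, "rz": 0, "dx": -3.5, "dy": 0, "dz": 0, "gripper": 7},
    {"rx": 0, "ry": 0, "rz": 0, "dx": -4, "dy": 0, "dz": -3, "gripper": 4},
    {"rx": 0, "ry": 0, "rz": 0, "dx": -4, "dy": 0, "dz": -7, "gripper": 4},
    {"rx": 0, "ry": 0, "rz": 5, "dx": -4, "dy": 0, "dz": -11, "gripper": 4},
    {"rx": 0, "ry": 0, "rz": 14, "dx": -4, "dy": 0, "dz": -13, "gripper": 4},
    {"rx": 0, "ry": 0, "rz": 24, "dx": -4, "dy": 0, "dz": -13, "gripper": 4},
    {"rx": 0, "ry": 0, "rz": 34, "dx": -4, "dy": 0, "dz": -13, "gripper": 4},
    {"rx": 0, "ry": 0, "rz": 44, "dx": -4, "dy": 0, "dz": -13, "gripper": 4},
    {"rx": 0, "ry": 0, "rz": 54, "dx": -4, "dy": 0, "dz": -13, "gripper": 4},
    {"rx": 0, "ry": 0, "rz": 60, "dx": -4, "dy": 0, "dz": -13, "gripper": 4},
  ],
)

```text
clock: 9.75
tcp_pos: [0.5551, -0.0271, 0.1493]
orientation: [0.844, -0.536, 0.0, -0.0]
ft_force: [-0.2, 0.3, 0.2]
width: 0.0399
gripper_force: 0.0
```

Run:
```python
from rig import bot
import cv2
a=bot.camera("top")["image"]
cv2.imwrite("pics/t5.png",cv2.resize(a[165:265,275:435],None,fx=5,fy=5,interpolation=cv2.INTER_CUBIC))
```

```text
(no output)
```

View pics/t5.png

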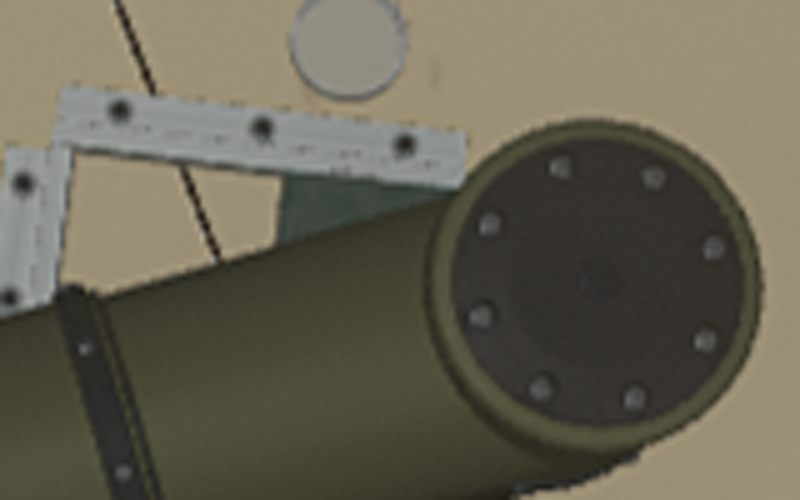

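Call:
carry_out(
  plan=[
    {"rx": 0, "ry": 0, "rz": 8, "dx": 3, "dy": -0.3, "dz": 0, "gripper": 4},
    {"rx": 0, "ry": 0, "rz": 16, "dx": 7, "dy": -0.8, "dz": 0, "gripper": 4},
    {"rx": 0, "ry": 0, "rz": 24, "dx": 11, "dy": -1.3, "dz": 0, "gripper": 4},
    {"rx": 0, "ry": 0, "rz": 29.8, "dx": 14, "dy": -1.7, "dz": 0, "gripper": 4},
    {"rx": 0, "ry": 0, "rz": 29.8, "dx": 15, "dy": -1.8, "dz": 0, "gripper": 4},
    {"rx": 0, "ry": 0, "rz": 29.8, "dx": 15, "dy": -1.8, "dz": 3, "gripper": 4},
    {"rx": 0, "ry": 0, "rz": 29.8, "dx": 15, "dy": -1.8, "dz": 6.5, "gripper": 4},
    {"rx": 0, "ry": 0, "rz": 29.8, "dx": 15, "dy": -1.8, "dz": 9, "gripper": 4},
    {"rx": 0, "ry": 0, "rz": 29.8, "dx": 15, "dy": -1.8, "dz": 11, "gripper": 4},
    {"rx": 0, "ry": 0, "rz": 29.8, "dx": 15, "dy": -1.8, "dz": 11.8, "gripper": 4},
    {"rx": 0, "ry": 0, "rz": 29.8, "dx": 15, "dy": -1.8, "dz": 11.8, "gripper": 4},
  ],
)

```text
clock: 11.18
tcp_pos: [0.6355, -0.1546, 0.0315]
orientation: [-0.68, 0.733, -0.0, -0.0]
ft_force: [-0.3, 0.1, 0.7]
width: 0.0401
gripper_force: 0.0
```

Run:
```python
from rig import bot
import cv2
import numpy as np
s=cv2.resize(bot.camera("scene")["image"][210:340,300:450],None,fx=3.3,fy=3.3,interpolation=cv2.INTER_CUBIC)
w=cv2.resize(bot.camera("wrist")["image"],(400,300))
o=np.zeros((max(s.shape[0],300),s.shape[1]+400-100,3),np.uint8)
o[:s.shape[0],:s.shape[1]]=s;o[:225,s.shape[1]:]=cv2.resize(w,(300,225))
cv2.imwrite("pics/s6.png",o)
```

```text
(no output)
```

View pics/s6.png

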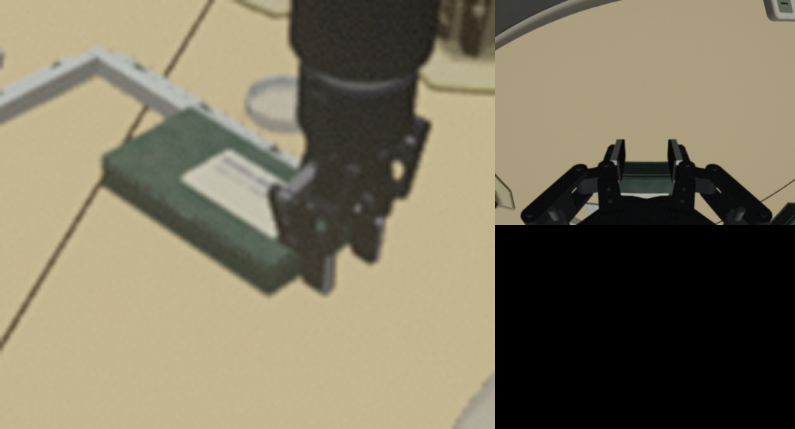

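Call:
carry_out(
  plan=[
    {"rx": 0, "ry": 0, "rz": 0, "dx": 0, "dy": 0, "dz": 0.3, "gripper": 4},
    {"rx": 0, "ry": 0, "rz": 0, "dx": 0, "dy": 0, "dz": 0.6, "gripper": 4},
    {"rx": 0, "ry": 0, "rz": 0, "dx": -0.3, "dy": 0, "dz": 0.7, "gripper": 4},
    {"rx": 0, "ry": 0, "rz": 0, "dx": -0.7, "dy": 0, "dz": 0.7, "gripper": 4},
    {"rx": 0, "ry": 0, "rz": 0, "dx": -1.0, "dy": 0, "dz": 0.7, "gripper": 4},
    {"rx": 0, "ry": 0, "rz": 0, "dx": -1.3, "dy": 0, "dz": 0.7, "gripper": 4},
    {"rx": 0, "ry": 0, "rz": 0, "dx": -1.6, "dy": 0, "dz": 0.7, "gripper": 4},
    {"rx": 0, "ry": 0, "rz": 0, "dx": -1.9, "dy": 0, "dz": 0.7, "gripper": 4},
    {"rx": 0, "ry": 0, "rz": 0, "dx": -2.3, "dy": 0, "dz": 0.7, "gripper": 4},
    {"rx": 0, "ry": 0, "rz": 0, "dx": -2.7, "dy": 0, "dz": 0.7, "gripper": 4},
    {"rx": 0, "ry": 0, "rz": 0, "dx": -3.1, "dy": 0, "dz": 0.7, "gripper": 4},
    {"rx": 0, "ry": 0, "rz": 0, "dx": -3.5, "dy": 0, "dz": 0.7, "gripper": 4},
  ],
)

```text
clock: 12.78
tcp_pos: [0.6381, -0.1196, 0.0245]
orientation: [-0.68, 0.733, -0.0, -0.0]
ft_force: [0.4, -4.4, 0.2]
width: 0.0399
gripper_force: 1.9
```

Sliding at about 4.4 N; continuing.

Call:
carry_out(
  plan=[
    {"rx": 0, "ry": 0, "rz": 0, "dx": -0.5, "dy": 0, "dz": 0, "gripper": 4},
    {"rx": 0, "ry": 0, "rz": 0, "dx": -1.0, "dy": 0, "dz": 0, "gripper": 4},
    {"rx": 0, "ry": 0, "rz": 0, "dx": -1.5, "dy": 0, "dz": 0, "gripper": 4},
    {"rx": 0, "ry": 0, "rz": 0, "dx": -2.0, "dy": 0, "dz": 0, "gripper": 4},
    {"rx": 0, "ry": 0, "rz": 0, "dx": -2.5, "dy": 0, "dz": 0, "gripper": 4},
    {"rx": 0, "ry": 0, "rz": 0, "dx": -3.0, "dy": 0, "dz": 0, "gripper": 4},
    {"rx": 0, "ry": 0, "rz": 0, "dx": -3.5, "dy": 0, "dz": 0, "gripper": 4},
    {"rx": 0, "ry": 0, "rz": 0, "dx": -4.0, "dy": 0, "dz": 0, "gripper": 4},
    {"rx": 0, "ry": 0, "rz": 0, "dx": -4.5, "dy": 0, "dz": 0, "gripper": 4},
    {"rx": 0, "ry": 0, "rz": 0, "dx": -5.0, "dy": 0, "dz": 0, "gripper": 4},
    {"rx": 0, "ry": 0, "rz": 0, "dx": -5.5, "dy": 0, "dz": 0, "gripper": 4},
    {"rx": 0, "ry": 0, "rz": 0, "dx": -6.0, "dy": 0, "dz": 0, "gripper": 4},
  ],
)

```text
clock: 14.28
tcp_pos: [0.6427, -0.0597, 0.0244]
orientation: [-0.68, 0.733, -0.0, -0.0]
ft_force: [0.5, -4.5, 1.7]
width: 0.04
gripper_force: 2.5
```

Call:
carry_out(
  plan=[
    {"rx": 0, "ry": 0, "rz": 0, "dx": -0.4, "dy": 0, "dz": 0, "gripper": 4},
    {"rx": 0, "ry": 0, "rz": 0, "dx": -0.7, "dy": 0, "dz": 0, "gripper": 4},
    {"rx": 0, "ry": 0, "rz": 0, "dx": -1.0, "dy": 0, "dz": 0, "gripper": 4},
    {"rx": 0, "ry": 0, "rz": 0, "dx": -1.2, "dy": 0, "dz": 0, "gripper": 4},
    {"rx": 0, "ry": 0, "rz": 0, "dx": -1.4, "dy": 0, "dz": 0, "gripper": 4},
    {"rx": 0, "ry": 0, "rz": 0, "dx": -1.6, "dy": 0, "dz": 0, "gripper": 4},
  ],
)

```text
clock: 15.02
tcp_pos: [0.6439, -0.044, 0.0244]
orientation: [-0.68, 0.733, -0.0, -0.0]
ft_force: [-0.5, -5.1, 2.8]
width: 0.04
gripper_force: 2.6
```

Call:
carry_out(
  plan=[
    {"rx": 0, "ry": 0, "rz": 0, "dx": -0.2, "dy": 0, "dz": 0, "gripper": 4},
    {"rx": 0, "ry": 0, "rz": 0, "dx": -0.4, "dy": 0, "dz": 0, "gripper": 4},
    {"rx": 0, "ry": 0, "rz": 0, "dx": -0.5, "dy": 0, "dz": 0, "gripper": 4},
    {"rx": 0, "ry": 0, "rz": 0, "dx": -0.6, "dy": 0, "dz": 0, "gripper": 4},
  ],
)

```text
clock: 15.52
tcp_pos: [0.6443, -0.0381, 0.0244]
orientation: [-0.68, 0.733, -0.0, -0.0]
ft_force: [0.3, -6.0, 3.0]
width: 0.0397
gripper_force: 2.6
```

Call:
carry_out(
  plan=[
    {"rx": 0, "ry": 0, "rz": 0, "dx": -0.1, "dy": 0, "dz": 0, "gripper": 4},
    {"rx": 0, "ry": 0, "rz": 0, "dx": -0.2, "dy": 0, "dz": 0, "gripper": 4},
  ],
)

```text
clock: 15.78
tcp_pos: [0.6445, -0.0361, 0.0244]
orientation: [-0.68, 0.733, -0.0, -0.0]
ft_force: [0.4, -5.5, 2.5]
width: 0.0399
gripper_force: 2.6
```

Call:
carry_out(
  plan=[
    {"rx": 0, "ry": 0, "rz": 0, "dx": -0.1, "dy": 0, "dz": 0, "gripper": 4},
    {"rx": 0, "ry": 0, "rz": 0, "dx": -0.15, "dy": 0, "dz": 0, "gripper": 4},
  ],
)

```text
clock: 16.02
tcp_pos: [0.6446, -0.0346, 0.0244]
orientation: [-0.68, 0.733, -0.0, -0.0]
ft_force: [-1.2, -5.5, 2.0]
width: 0.0402
gripper_force: 2.6
```

Call:
carry_out(
  plan=[
    {"rx": 0, "ry": 0, "rz": 0, "dx": -0.1, "dy": 0, "dz": 0, "gripper": 4},
    {"rx": 0, "ry": 0, "rz": 0, "dx": -0.1, "dy": 0, "dz": 0, "gripper": 4},
  ],
)

```text
clock: 16.27
tcp_pos: [0.6446, -0.0336, 0.0244]
orientation: [-0.68, 0.733, -0.0, -0.0]
ft_force: [0.4, -4.5, 2.8]
width: 0.0402
gripper_force: 2.4
```

Call:
carry_out(
  plan=[
    {"rx": 0, "ry": 0, "rz": 0, "dx": -0.1, "dy": 0, "dz": 0, "gripper": 4},
    {"rx": 0, "ry": 0, "rz": 0, "dx": -0.1, "dy": 0, "dz": 0, "gripper": 4},
  ],
)

```text
clock: 16.52
tcp_pos: [0.6446, -0.0334, 0.0244]
orientation: [-0.68, 0.734, -0.0, -0.001]
ft_force: [-1.5, -7.7, 2.4]
width: 0.0402
gripper_force: 3.9
```

Call:
carry_out(
  plan=[
    {"rx": 0, "ry": 0, "rz": 0, "dx": -0.1, "dy": 0, "dz": 0, "gripper": 4},
    {"rx": 0, "ry": 0, "rz": 0, "dx": -0.1, "dy": 0, "dz": 0, "gripper": 4},
  ],
)

```text
clock: 16.77
tcp_pos: [0.6445, -0.0333, 0.0244]
orientation: [-0.679, 0.734, -0.001, -0.001]
ft_force: [-0.4, -11.5, 2.8]
width: 0.04
gripper_force: 5.4
```

Call:
carry_out(
  plan=[
    {"rx": 0, "ry": 0, "rz": 0, "dx": -0.1, "dy": 0, "dz": 0, "gripper": 4},
    {"rx": 0, "ry": 0, "rz": 0, "dx": -0.1, "dy": 0, "dz": 0, "gripper": 4},
    {"rx": 0, "ry": 0, "rz": 0, "dx": 0.5, "dy": 0, "dz": 0, "gripper": 4},
    {"rx": 0, "ry": 0, "rz": 0, "dx": 2.5, "dy": 0, "dz": 0, "gripper": 4},
    {"rx": 0, "ry": 0, "rz": 0, "dx": 4, "dy": 0, "dz": 0, "gripper": 4},
    {"rx": 0, "ry": 0, "rz": 0, "dx": 4, "dy": 0, "dz": -4, "gripper": 4},
    {"rx": 0, "ry": 0, "rz": 0, "dx": 4, "dy": 0, "dz": -9, "gripper": 4},
    {"rx": 0, "ry": 0, "rz": -5, "dx": 4, "dy": 1, "dz": -12, "gripper": 5.5},
    {"rx": 0, "ry": 0, "rz": -14, "dx": 4, "dy": 4, "dz": -13, "gripper": 7},
    {"rx": 0, "ry": 0, "rz": -24, "dx": 4, "dy": 9, "dz": -13, "gripper": 7},
    {"rx": 0, "ry": 0, "rz": -34, "dx": 4, "dy": 14, "dz": -13, "gripper": 7},
    {"rx": 0, "ry": 0, "rz": -44, "dx": 4, "dy": 17, "dz": -13, "gripper": 7},
  ],
)

```text
clock: 18.27
tcp_pos: [0.4706, -0.0588, 0.1545]
orientation: [0.906, -0.423, 0.0, -0.001]
ft_force: [-0.7, -0.3, -0.1]
width: 0.0696
gripper_force: 0.0
```

Run:
```python
from rig import bot
import cv2,numpy as np
a=bot.camera("top")["image"][170:270,265:385];b=bot.camera("scene")["image"][205:305,270:410]
f=lambda i,k:cv2.resize(i,None,fx=k,fy=k,interpolation=cv2.INTER_CUBIC)
A,B=f(a,3.2),f(b,2.9);o=np.zeros((320,A.shape[1]+B.shape[1],3),np.uint8);o[:,:A.shape[1]]=A;o[:290,A.shape[1]:]=B
cv2.imwrite("pics/t7.png",o)
```

```text
(no output)
```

View pics/t7.png

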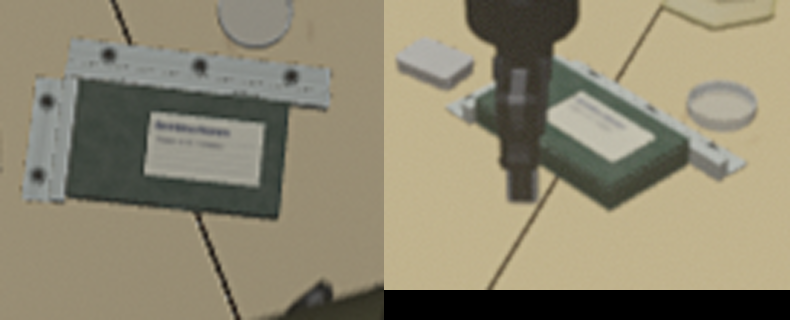

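Flush along both arms as far as the top view shows. I'll do one gentle confirming push toward the long arm.

Call:
carry_out(
  plan=[
    {"rx": 0, "ry": 0, "rz": -9, "dx": -1, "dy": -3, "dz": 0, "gripper": 7},
    {"rx": 0, "ry": 0, "rz": -18, "dx": -2, "dy": -8, "dz": 0, "gripper": 7},
    {"rx": 0, "ry": 0, "rz": -27, "dx": -3, "dy": -12, "dz": 0, "gripper": 7},
    {"rx": 0, "ry": 0, "rz": -36, "dx": -3.3, "dy": -15, "dz": 0, "gripper": 7},
    {"rx": 0, "ry": 0, "rz": -45.6, "dx": -3.3, "dy": -15.7, "dz": 0, "gripper": 7},
    {"rx": 0, "ry": 0, "rz": -45.6, "dx": -3.3, "dy": -15.7, "dz": 2, "gripper": 7},
    {"rx": 0, "ry": 0, "rz": -45.6, "dx": -3.3, "dy": -15.7, "dz": 6, "gripper": 7},
    {"rx": 0, "ry": 0, "rz": -45.6, "dx": -3.3, "dy": -15.7, "dz": 10, "gripper": 7},
    {"rx": 0, "ry": 0, "rz": -45.6, "dx": -3.3, "dy": -15.7, "dz": 12.5, "gripper": 7},
    {"rx": 0, "ry": 0, "rz": -45.6, "dx": -3.3, "dy": -15.7, "dz": 13.3, "gripper": 7},
    {"rx": 0, "ry": 0, "rz": -45.6, "dx": -3.3, "dy": -15.7, "dz": 13.4, "gripper": 7},
  ],
)

```text
clock: 19.75
tcp_pos: [0.5719, 0.0666, 0.02]
orientation: [0.999, -0.043, -0.0, 0.0]
ft_force: [0.9, -0.2, 1.6]
width: 0.0699
gripper_force: 0.0
```

Call:
carry_out(
  plan=[
    {"rx": 0, "ry": 0, "rz": -0.3, "dx": 0.5, "dy": 0, "dz": 0, "gripper": 7},
    {"rx": 0, "ry": 0, "rz": -0.3, "dx": 1.0, "dy": 0, "dz": 0, "gripper": 7},
    {"rx": 0, "ry": 0, "rz": -0.3, "dx": 1.5, "dy": 0, "dz": 0, "gripper": 7},
    {"rx": 0, "ry": 0, "rz": -0.3, "dx": 2.0, "dy": 0, "dz": 0, "gripper": 7},
    {"rx": 0, "ry": 0, "rz": -0.3, "dx": 2.2, "dy": 0, "dz": 0, "gripper": 7},
    {"rx": 0, "ry": 0, "rz": -0.3, "dx": 2.4, "dy": 0, "dz": 0, "gripper": 7},
    {"rx": 0, "ry": 0, "rz": -0.3, "dx": 2.5, "dy": 0, "dz": 0, "gripper": 7},
  ],
)

```text
clock: 20.62
tcp_pos: [0.5971, 0.065, 0.0203]
orientation: [0.999, -0.039, -0.0, 0.0]
ft_force: [0.1, 0.7, -0.3]
width: 0.07
gripper_force: 0.0
```

Call:
carry_out(
  plan=[
    {"rx": 0, "ry": 0, "rz": 0, "dx": 0.1, "dy": 0, "dz": 0, "gripper": 7},
    {"rx": 0, "ry": 0, "rz": 0, "dx": 0.2, "dy": 0, "dz": 0, "gripper": 7},
  ],
)

```text
clock: 20.88
tcp_pos: [0.5983, 0.0648, 0.0203]
orientation: [0.999, -0.039, -0.001, 0.0]
ft_force: [-6.4, 0.9, 4.2]
width: 0.0701
gripper_force: 3.2
```

Call:
carry_out(
  plan=[
    {"rx": 0, "ry": 0, "rz": 0, "dx": 0.1, "dy": 0, "dz": 0, "gripper": 7},
    {"rx": 0, "ry": 0, "rz": 0, "dx": 0.1, "dy": 0, "dz": 0, "gripper": 7},
  ],
)

```text
clock: 21.12
tcp_pos: [0.5991, 0.0647, 0.0203]
orientation: [0.999, -0.039, -0.001, 0.0]
ft_force: [-5.1, 0.8, 3.7]
width: 0.0701
gripper_force: 2.8
```

Call:
carry_out(
  plan=[
    {"rx": 0, "ry": 0, "rz": 0, "dx": 0.1, "dy": 0, "dz": 0, "gripper": 7},
    {"rx": 0, "ry": 0, "rz": 0, "dx": 0.1, "dy": 0, "dz": 0, "gripper": 7},
  ],
)

```text
clock: 21.38
tcp_pos: [0.5994, 0.0646, 0.0203]
orientation: [0.999, -0.039, -0.002, 0.0]
ft_force: [-9.4, -0.2, 5.9]
width: 0.0698
gripper_force: 4.5
```

Call:
carry_out(
  plan=[
    {"rx": 0, "ry": 0, "rz": 0, "dx": 0.1, "dy": 0, "dz": 0, "gripper": 7},
    {"rx": 0, "ry": 0, "rz": 0, "dx": 0.1, "dy": 0, "dz": 0, "gripper": 7},
  ],
)

```text
clock: 21.62
tcp_pos: [0.5995, 0.0646, 0.0202]
orientation: [0.999, -0.039, -0.003, 0.0]
ft_force: [-13.7, 2.0, 8.4]
width: 0.0701
gripper_force: 7.1
```

Call:
carry_out(
  plan=[
    {"rx": 0, "ry": 0, "rz": 0, "dx": -0.5, "dy": 0, "dz": 0, "gripper": 7},
    {"rx": 0, "ry": 0, "rz": 0, "dx": -2.5, "dy": 0, "dz": 0, "gripper": 7},
    {"rx": 0, "ry": 0, "rz": 0, "dx": -3.5, "dy": 0, "dz": -3, "gripper": 7},
    {"rx": 0, "ry": 0, "rz": 8, "dx": -3, "dy": 1, "dz": -8, "gripper": 5},
    {"rx": 0, "ry": 0, "rz": 18, "dx": -2, "dy": 3, "dz": -10, "gripper": 4},
    {"rx": 0, "ry": 0, "rz": 28, "dx": -1, "dy": 5, "dz": -10, "gripper": 4},
    {"rx": 0, "ry": 0, "rz": 38, "dx": 0, "dy": 7, "dz": -10, "gripper": 4},
    {"rx": 0, "ry": 0, "rz": 48, "dx": 1, "dy": 9, "dz": -10, "gripper": 4},
    {"rx": 0, "ry": 0, "rz": 58, "dx": 2.5, "dy": 11, "dz": -10, "gripper": 4},
    {"rx": 0, "ry": 0, "rz": 68, "dx": 4, "dy": 12, "dz": -10, "gripper": 4},
    {"rx": 0, "ry": 0, "rz": 78, "dx": 5, "dy": 12, "dz": -10, "gripper": 4},
    {"rx": 0, "ry": 0, "rz": 88, "dx": 5, "dy": 12, "dz": -10, "gripper": 4},
  ],
)

```text
clock: 23.12
tcp_pos: [0.643, -0.0593, 0.1199]
orientation: [-0.69, 0.724, -0.0, -0.0]
ft_force: [0.3, -0.7, -0.8]
width: 0.0399
gripper_force: 0.0
```

Call:
carry_out(
  plan=[
    {"rx": 0, "ry": 0, "rz": 1.6, "dx": 0, "dy": 0, "dz": 2, "gripper": 4},
    {"rx": 0, "ry": 0, "rz": 1.6, "dx": 0, "dy": 0, "dz": 5, "gripper": 4},
    {"rx": 0, "ry": 0, "rz": 1.6, "dx": 0, "dy": 0, "dz": 8, "gripper": 4},
    {"rx": 0, "ry": 0, "rz": 1.6, "dx": 0, "dy": 0, "dz": 9.3, "gripper": 4},
    {"rx": 0, "ry": 0, "rz": 1.6, "dx": -0.3, "dy": 0, "dz": 9.5, "gripper": 4},
    {"rx": 0, "ry": 0, "rz": 1.6, "dx": -0.8, "dy": 0, "dz": 9.5, "gripper": 4},
    {"rx": 0, "ry": 0, "rz": 1.6, "dx": -1.3, "dy": 0, "dz": 9.5, "gripper": 4},
    {"rx": 0, "ry": 0, "rz": 1.6, "dx": -1.8, "dy": 0, "dz": 9.5, "gripper": 4},
    {"rx": 0, "ry": 0, "rz": 1.6, "dx": -2.1, "dy": 0, "dz": 9.5, "gripper": 4},
    {"rx": 0, "ry": 0, "rz": 1.6, "dx": -2.3, "dy": 0, "dz": 9.5, "gripper": 4},
    {"rx": 0, "ry": 0, "rz": 1.6, "dx": -2.4, "dy": 0, "dz": 9.5, "gripper": 4},
  ],
)

```text
clock: 24.5
tcp_pos: [0.6435, -0.0349, 0.0253]
orientation: [-0.682, 0.732, -0.0, -0.0]
ft_force: [-0.4, -0.0, -0.1]
width: 0.0402
gripper_force: 0.0
```

Call:
carry_out(
  plan=[
    {"rx": 0, "ry": 0, "rz": 0, "dx": -0.1, "dy": 0, "dz": 0, "gripper": 4},
    {"rx": 0, "ry": 0, "rz": 0, "dx": -0.2, "dy": 0, "dz": 0, "gripper": 4},
    {"rx": 0, "ry": 0, "rz": 0, "dx": -0.2, "dy": 0, "dz": 0, "gripper": 4},
  ],
)

```text
clock: 24.88
tcp_pos: [0.6436, -0.0335, 0.0253]
orientation: [-0.682, 0.732, -0.0, -0.0]
ft_force: [-0.2, -1.6, 0.0]
width: 0.0399
gripper_force: 1.5
```

Call:
carry_out(
  plan=[
    {"rx": 0, "ry": 0, "rz": 0, "dx": -0.1, "dy": 0, "dz": 0, "gripper": 4},
    {"rx": 0, "ry": 0, "rz": 0, "dx": -0.1, "dy": 0, "dz": 0, "gripper": 4},
  ],
)

```text
clock: 25.12
tcp_pos: [0.6434, -0.0334, 0.0254]
orientation: [-0.681, 0.732, -0.0, -0.001]
ft_force: [-0.4, -6.3, -0.2]
width: 0.0401
gripper_force: 3.2
```

Call:
carry_out(
  plan=[
    {"rx": 0, "ry": 0, "rz": 0, "dx": -0.1, "dy": 0, "dz": 0, "gripper": 4},
    {"rx": 0, "ry": 0, "rz": 0, "dx": -0.1, "dy": 0, "dz": 0, "gripper": 4},
  ],
)

```text
clock: 25.38
tcp_pos: [0.6433, -0.0332, 0.0254]
orientation: [-0.681, 0.732, -0.001, -0.002]
ft_force: [-0.9, -8.6, -0.0]
width: 0.04
gripper_force: 4.6
```

Call:
carry_out(
  plan=[
    {"rx": 0, "ry": 0, "rz": 0, "dx": 0.4, "dy": 0, "dz": 0, "gripper": 4},
    {"rx": 0, "ry": 0, "rz": 0, "dx": 2, "dy": 0, "dz": 0, "gripper": 4},
    {"rx": 0, "ry": 0, "rz": 0, "dx": 4, "dy": 0, "dz": 0, "gripper": 4},
    {"rx": 0, "ry": 0, "rz": 0, "dx": 4, "dy": 0, "dz": -4, "gripper": 4},
    {"rx": 0, "ry": 0, "rz": 0, "dx": 4, "dy": 0, "dz": -9, "gripper": 4},
    {"rx": 0, "ry": 0, "rz": 0, "dx": 4, "dy": 4, "dz": -12, "gripper": 4},
    {"rx": 0, "ry": 0, "rz": 0, "dx": 4, "dy": 9, "dz": -13, "gripper": 4},
    {"rx": 0, "ry": 0, "rz": 0, "dx": 4, "dy": 14, "dz": -13, "gripper": 4},
    {"rx": 0, "ry": 0, "rz": 0, "dx": 4, "dy": 18, "dz": -13, "gripper": 4},
    {"rx": 0, "ry": 0, "rz": 0, "dx": 4, "dy": 18, "dz": -13, "gripper": 4},
  ],
)

```text
clock: 26.62
tcp_pos: [0.4601, -0.0587, 0.1564]
orientation: [-0.682, 0.732, -0.001, 0.002]
ft_force: [-0.1, 0.6, 0.7]
width: 0.04
gripper_force: 0.0
```

Run:
```python
from rig import bot
import cv2
a=bot.camera("top")["image"][165:265,255:395]
cv2.imwrite("pics/t9.png",cv2.resize(a,None,fx=5.5,fy=5.5,interpolation=cv2.INTER_CUBIC))
```

```text
(no output)
```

View pics/t9.png

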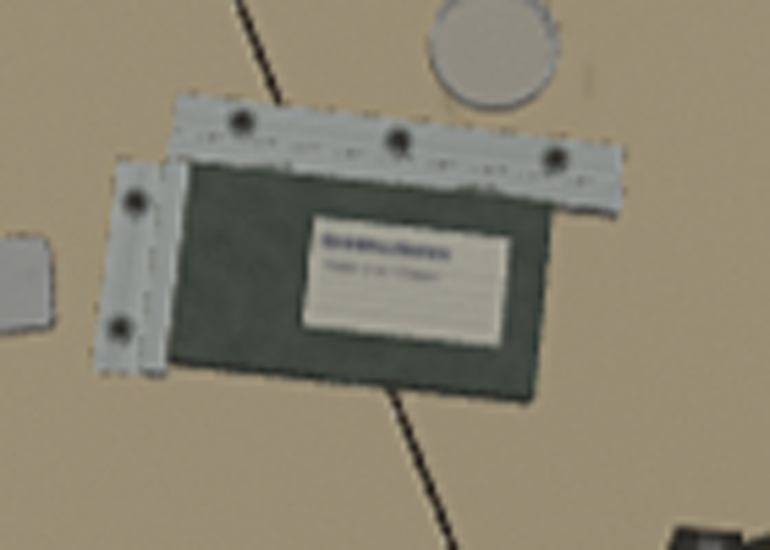

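The case sits flush against both arms, with its corner at (187,165), and the robot is clear of it.

```bash
python3 -c "
from rig import bot
print(bot.job_done())"
```

```text
the job is handed in; nothing more can be done
None
```

I pushed the green slide case home into the corner stop and handed the job in at about 27 s. The push force built up at both arms without further movement, the last top view shows no gap at either arm, and the neighbouring tin and dish look undisturbed.

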